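# Shut the gas filter box and lock its two quarter-turn studs

## Robot

A 7-joint arm with a two-finger parallel gripper is mounted at the origin on a cart in front of the work surface, level with it; the furniture and walls round the work are solid. World frame = base frame: x ahead of the robot, y to its left, z up, the work surface at z = 0. Lengths are in mm, angles in rad, forces in N, time in s.
With the tool pointing down it reaches from about 400 to 875 mm from the base axis. Payload 4.4 kg.
Tool frame: the origin (TCP) lies midway between the tips of the shut fingers; the grasp point (between the pads) lies 19 mm behind it (ctrl.grip_point_offset is the distance from the TCP to the grasp point, in mm); z points along the fingers, y is the direction in which the jaws open and shut (so a half turn about z gives the same grasp; the last joint's range is limited). The gripper opens to 85 mm and grips with 20 to 120 N. Pads are 22 mm wide; open, the fingers measure 114 mm over their backs; the gripper's body (76 mm by 85 mm) begins 54 mm behind the grasp point. The pads swing forward as they close: fully open they stand 13 mm farther back than shut.
Start: joints at [1.241, 0.628, 0.038, 1.517, -0.027, 0.996, -0.02], TCP at [169.516, -627.521, 231.313] pointing down, gripper open.
Joint ranges: [-3.06, 3.06], [-0.37, 2.12], [-1.25, 1.32], [0.18, 2.47], [-1.1, 4.24], [0.23, 1.98], [-2.94, 2.94]. Speed limits (rad/s): [2.57, 2.57, 3.14, 3.14, 3.14, 3.14, 3.14].

## Interface

Orientations are given as [roll, pitch, yaw] about the fixed x, y, z axes, in that order (R = Rz(yaw) Ry(pitch) Rx(roll)).
In Python, from cell import ctrl, imaging, models gives the robot as it stands. The module is installed in compiled form; this text tells all that it offers.
- The arm moves only by the tool drive_tool, never from a script. Its argument "deltas" is text: rows parted by semicolons, each of 5 numbers parted by spaces: the shift along the tool's x, y, z in m, then the turn about the tool's z in degrees, then the finger opening in m, from 0 to 0.0854. A call has 1 to 12 rows; each row is the pose to reach, as a shift and turn from the pose commanded when the call began, along the tool's axes at that moment; what a row does not reach only later rows make up. A row lasts 1/8 s, in which the tool goes at most 62.5 mm and 10.7 degrees, less where a joint would pass 70% of its speed; a pose out of reach is approached as far as the arm can. A call with a gripper value outside its range is refused whole. The fingers move at their own pace and stop on an object; the grip force is fixed at half the most. Time passes only in rows, so rows that repeat a pose let the fingers close. It gives the time, the measured TCP pose, the force and the opening at its end, in the units of the state.
- ctrl.read_state(): the state, without advancing time (a new reading comes with each control period).
- imaging.get_image(name): name is "scene" or "top" or "wrist"; returns a dict with "color" (480x640x3 uint8, red, green, blue), "range_z" (480x640 float32, mm along the optical axis (not along the pixel's ray), 0 where there is no reading), "vfov" (degrees; the focal length in pixels is half the picture's height over the tangent of half this angle, whatever the lens; pixels are square), "cx", "cy" (the principal point, pixels), "k1" (the pictures are not rectified: a ray, as slopes to the right and down, at radius r is drawn at 1 + k1 r^2 times it, then the intrinsics apply), "extrinsics" (4x4, takes a point from camera to world coordinates). Camera axes: x right, y down, z forward; pixel columns grow to the right and rows downward; lengths in mm; the calibration is good to about 2 mm. A picture is of the moment at which its call begins.
- ctrl.finish_job(): hands the job in, once; it reports no verdict.
Trained networks look in a picture, given as the dict that the camera call returned (one of the last four; its "shot" number tells which), for a name from the list of things; names that differ only in an ending like _2 or _b are one class to them, and where a whole thing is asked for, a point or a joint stands for the part that bears it (a point fixed in the world has none). Each returns a list of dicts, best first, with "score" (0 to 1); they miss things now and then, are a little off and sometimes report something else, mostly with a low value. They report only what shows in the picture. A call takes as long as a camera call.
- models.spot_in(picture, thing): "point" ([column, row] in pixels, amid what is visible of it).
- models.landmark_of(picture, thing): "point" ([column, row] in pixels: a listed point, or the origin of a listed thing).
The state is a dict: "clock": time; "qpos": joint angles; "qd": joint speeds; "tau": joint torques, N m; "eef_pos": TCP position; "tool_rot": TCP orientation; "force": force on the tool from outside, world axes, zero at the start; "torque": the same for the moment, N m; "width": finger opening in mm.
Only numpy, scipy, OpenCV 4.12 (cv2) and the standard library are available. Lean on these libraries where they do the work, as an engineer would, in place of code of your own. Each camera call takes 0.05 s, during which the arm holds its last target.

## Task

The purifier cartridge in the gas filter box has been changed: swing the box's lid fully shut and lock it with both of its sprung quarter-turn studs. For each stud, press on it lightly and turn it clockwise to feel for the hidden slot; once it drops in, push it right home and turn it about a quarter turn further clockwise to its stop, so that it stays locked down when let go. Leave the other things on the bench where they are.

Things in the scene. Friction and masses are not known exactly. Their poses are not given: they have to be found in the camera images.
- filter_box: gas filter box, a white sheet-metal box 160 (x) x 200 (y) x 150 mm high, fixed to the bench; origin at the centre of its underside, x to its far (hinge) side, y to its left, z up. Its grey lid is hinged along the top of the far side. Round it: tall units beyond x = 0.68 and, beyond x = 0.47, left of y = 0.42; to the right a bucket 207 mm high, 200 mm wide, axis at x 0.525, y -0.06.
- lid (a joint): opening angle of the grey lid (166 x 207 x 4 mm plate) in rad: 0 is shut, larger is wider open. A stiff hinge keeps it where it is left; it takes a few newtons near the free edge to swing it. The hinge line is parallel to the box's y axis, 83 mm beyond the box's origin along its x and 153 mm above the bench. Shut, the lid's top is 154 mm above the bench.
- lid_front (a point): point on the lid's outer face midway between the two studs, 140 mm from the hinge line and 26 mm from the lid's free edge; a good place to push the lid down; its axes turn with the lid (z out of the face, x towards the hinge)
- left_wing (a point): left stud (box's +y side): black wing 36 mm long (its x axis), 10 mm thick, 20 mm high on a disc of 36 mm diameter. The point is on the stud's upright axis half-way up the wing: 10 mm above the disc's top, 185 mm above the bench when released and the lid shut. The axis is 53 mm before the box's origin and 50 mm left of it. The disc may be pressed with the fingertips astride the wing.
- right_wing (a point): right stud (box's -y side), the same as the left one, but 50 mm right of the box's origin. The black discs of released studs stand 17 mm off the lid, those of locked studs 9 mm.
- left_push (a joint): how far the left stud is pressed in, m: 0 released, 0.012 at its stop; spring 2.4 N at 0, 12 N at the stop. Lid shut: the cross pin under the stud (parallel to the wing) meets its receptacle's plate at 0.0015, or falls through if over the slot. From 0.0105 on it is under the plate and can be turned clockwise to a stop. Let go in the slot, it springs back to 0.
- right_push (a joint): the right stud, as the left. Locking: pressed in, it turns on from the slot to a stop at about 1.7 rad clockwise (felt as a rise of torque); let go beyond about 1.45 rad it springs up some 3 mm into its catch and stays at about 0.008: locked. One that stands at about 0.0105 is in but short of its catch.
- left_turn (a joint): turn of the left stud, rad, growing clockwise seen from above; 0 is wing along the box's x. Released, it turns easily and keeps its angle. Its receptacle was pressed in at no particular angle: the middle of the slot, hidden once the lid is shut, lies 0.3 to 1.35 rad clockwise of the wing's starting angle and takes the pin within about 0.12 rad either side.
- right_turn (a joint): turn of the right stud, as for the left one (its slot lies at another angle)
- small_spanner: steel open-ended spanner, 139 mm, flat on the bench right of the box; bystander
- brass_cap: brass tube cap, 16 x 18 x 22 mm, on the bench left of the box; bystander
- screwdriver: cross screwdriver, 197 mm, on the bench in front of the white bucket; bystander
- septa_tin: round tin, 46 mm diameter, 19 mm high, right of the white bucket; bystander
- ferrule_box: clear compartment box, 42 x 62 x 16 mm, at the bench's edge on the left; bystander

How it is judged (in metres and radians):
On the way, in this order (a step that is already met when the one before it is completed fails the run):
1. the lid is shut (value of joint lid below 0.02 rad), for 0.2 s.
2. one of the studs is locked (((value of joint left_push between 0.0066 and 0.0094 m and contact force between each of the arm, the fingers and lid below 0.3 N) or (value of joint right_push between 0.0066 and 0.0094 m and contact force between each of the arm, the fingers and lid below 0.3 N))), for 0.2 s.
At the end, for the whole second after the job is handed in: The lid is shut (within 0.02 rad) and both studs, let go, stand 8 mm in (6.6 to 9.4 mm), held by their catches (value of joint lid below 0.02 rad and value of joint left_push between 0.0066 and 0.0094 m and value of joint right_push between 0.0066 and 0.0094 m); the robot touches nothing.
It fails at once if a bystander is shifted by more than 4 cm (distance of any of small_spanner, brass_cap, screwdriver, septa_tin, ferrule_box from where it was at the start of the episode above 0.04 m).
It also fails if it takes over 72 s, if anything falls off the work surface, if the arm or the gripper's body presses on something with over 40 N, if the wrist force passes 120 N, or if a joint passes its speed limit or range.

## Working session

There is one attempt and no reset: what is moved stays moved. The work goes in short steps, Python scripts to look and compute and a tool call to move; the robot and the scene stay as the last step left them, time stands still between calls to the robot, and variables do not carry over. Pictures are saved under pics/ and viewed, and the job is handed in when it is done.

Besides the shell and the picture viewer there is one more tool, called after "Call:" by a JSON object that holds its "op" and its "data", one argument or row to a line. drive_tool: Moves the arm, as the interface text tells. Its arguments: {"type":"object","properties":{"deltas":{"type":"string"}},"required":["deltas"]}

```bash
mkdir -p pics
cat > h.py <<'E'
import numpy as np, cv2
from cell import ctrl, imaging, models
def save(p,n): cv2.imwrite('pics/'+n+'.png', cv2.cvtColor(p['color'],cv2.COLOR_RGB2BGR))
def ray(p,uv):
    f=240/np.tan(np.radians(p['vfov'])/2)
    d=np.array([(uv[0]-p['cx'])/f,(uv[1]-p['cy'])/f]); s=d.copy()
    for _ in range(30): s=d/(1+p['k1']*(s@s))
    E=np.array(p['extrinsics']); return E[:3,:3]@np.array([s[0],s[1],1]),E[:3,3]
def atz(p,uv,z):
    r,o=ray(p,uv); return o+r*(z-o[2])/r[2]
def atd(p,uv,w=2):
    r,o=ray(p,uv); u,v=int(round(uv[0])),int(round(uv[1]))
    a=p['range_z'][max(0,v-w):v+w+1,max(0,u-w):u+w+1]; a=a[a>0]
    return o+r*np.median(a) if a.size else None
def proj(p,P):
    f=240/np.tan(np.radians(p['vfov'])/2);E=np.array(p['extrinsics'])
    c=E[:3,:3].T@(np.array(P)-E[:3,3]);s=c[:2]/c[2];s=s*(1+p['k1']*(s@s));return s*f+[p['cx'],p['cy']]
E
python3 - <<'E'
from h import *
np.set_printoptions(precision=3,suppress=True)
print(ctrl.read_state(), ctrl.grip_point_offset)
for n in ['scene','top','wrist']:
    p=imaging.get_image(n); save(p,n+'0'); print(n,p['vfov'],p['cx'],p['cy'],p['k1'],np.array(p['extrinsics']))
    for t in ['filter_box','lid_front','left_wing','right_wing']:
        for r in models.landmark_of(p,t)[:2]: print(t,r, atd(p,r['point']))
E
```

```text
{'clock': 0.0, 'qpos': array([ 1.241,  0.629,  0.038,  1.518, -0.027,  0.996, -0.02 ]), 'qd': array([-0.   , -0.001,  0.   , -0.   ,  0.   , -0.001,  0.   ]), 'tau': array([ -0.   , -56.339,   1.226, -19.345,   0.011,   0.01 ,   0.   ]), 'eef_pos': array([ 169.342, -626.895,  230.39 ]), 'tool_rot': array([-3.14 ,  0.   ,  0.264]), 'force': array([-0.365, -0.007,  0.489]), 'torque': array([-0.031, -0.028, -0.073]), 'width': 85.46962508294831} 18.700000000000003
scene 50.81296951545896 321.18560205608543 238.09729807731117 -0.131946086017304 [[  -0.656   -0.438    0.615 -281.073]
 [  -0.755    0.36    -0.548  842.767]
 [   0.018   -0.824   -0.567  854.03 ]
 [   0.       0.       0.       1.   ]]
filter_box {'point': [304.2, 276.4], 'score': 0.57} [469.991 226.512  70.961]
lid_front {'point': [305.4, 202.3], 'score': 0.71} [649.374  74.819 143.97 ]
left_wing {'point': [282.2, 195.4], 'score': 0.55} [546.047 230.308 267.658]
right_wing {'point': [317.2, 184.9], 'score': 0.4} [539.803 128.002 262.968]
top 45.46710508169842 318.31714534308077 237.16965286636125 -0.12595600872690368 [[  -0.015   -0.998    0.067  405.831]
 [  -1.       0.016    0.012  145.07 ]
 [  -0.013   -0.067   -0.998 1466.598]
 [   0.       0.       0.       1.   ]]
filter_box {'point': [184.2, 270.7], 'score': 0.19} [423.505 506.311  17.977]
lid_front {'point': [308.2, 227.7], 'score': 0.58} [508.52  181.157 250.542]
left_wing {'point': [286.3, 207.9], 'score': 0.74} [548.485 225.54  278.096]
wrist 71.50894033526733 319.3113777852848 236.9553371778733 -0.03335272363662224 [[   0.261   -0.912   -0.316  250.843]
 [  -0.965   -0.247   -0.085 -604.792]
 [  -0.       0.327   -0.945  375.425]
 [   0.       0.       0.       1.   ]]
```

View pics/scene0.png

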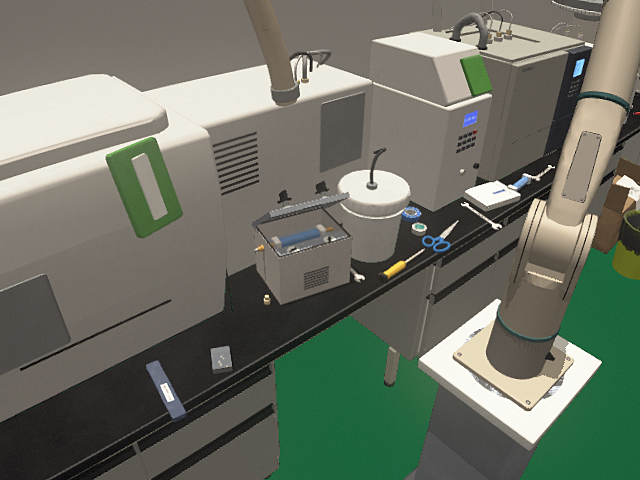

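View pics/top0.png

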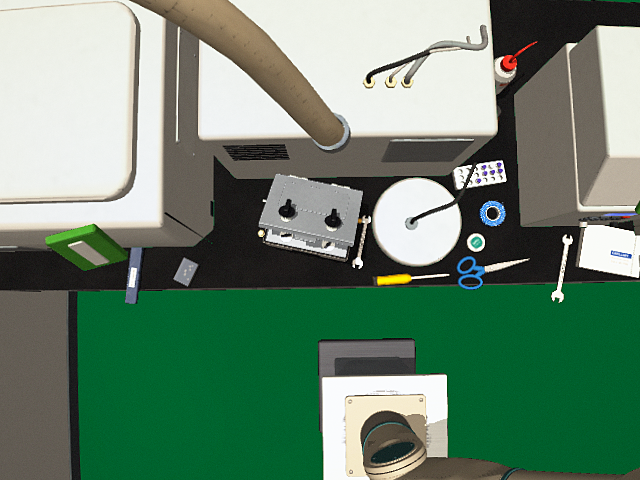

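```bash
cat > fit.py <<'E'
from h import *
np.set_printoptions(precision=3,suppress=True)
p=imaging.get_image('top'); np.save('top.npy',p,allow_pickle=True)
c=p['color'][160:275,245:375]; cv2.imwrite('pics/topc.png',cv2.resize(cv2.cvtColor(c,cv2.COLOR_RGB2BGR),None,fx=6,fy=5,interpolation=cv2.INTER_CUBIC))
for uv in [(270,200),(300,200),(350,205),(285,225),(310,225),(350,245),(280,180),(355,190),(300,240),(270,235)]:
    print(uv, atd(p,uv,1))
P=[]
for v in range(170,262):
  for u in range(255,368):
    q=atd(p,(u,v),0)
    if q is not None and q[2]>60: P.append([u,v,*q])
P=np.array(P); np.save('P.npy',P)
# ransac plane lid
best=0;rng=np.random.default_rng(0);X=P[:,2:]
for _ in range(2000):
    a=X[rng.choice(len(X),3,False)];n=np.cross(a[1]-a[0],a[2]-a[0]);l=np.linalg.norm(n)
    if l<1:continue
    n/=l;d=abs((X-a[0])@n);k=(d<2.5).sum()
    if k>best:best=k;m=d<2.5
for _ in range(5):
    ce=X[m].mean(0);n=np.linalg.svd(X[m]-ce,full_matrices=False)[2][2];n*=np.sign(n[2]);m=abs((X-ce)@n)<3
print(best,len(X),n,ce,'tilt',np.arccos(n[2]),'dir',np.arctan2(-n[1],-n[0]))
Y=X[m];rect=cv2.minAreaRect(((Y-ce)@np.array([[0,1,0],np.cross([0,1,0],n)]).T).astype(np.float32));print(rect)
E
python3 fit.py
```

```text
(270, 200) [574.32  265.686 214.414]
(300, 200) [574.86  200.004 201.334]
(350, 205) [563.252  88.452 189.288]
(285, 225) [514.836 230.365 253.821]
(310, 225) [514.78  177.4   244.377]
(350, 245) [470.124  92.866 251.26 ]
(280, 180) [626.564 246.862 166.976]
(355, 190) [602.069  74.717 155.645]
(300, 240) [489.608 203.956 138.569]
(270, 235) [502.403 273.725 138.693]
3786 7188 [ 0.615 -0.143  0.776] [557.991 171.243 208.723] tilt 0.6830270688140333 dir 2.913199606879509
((-6.636253356933594, 38.98858642578125), (207.16586303710938, 245.69793701171875), 9.652997970581055)
```

View pics/topc.png

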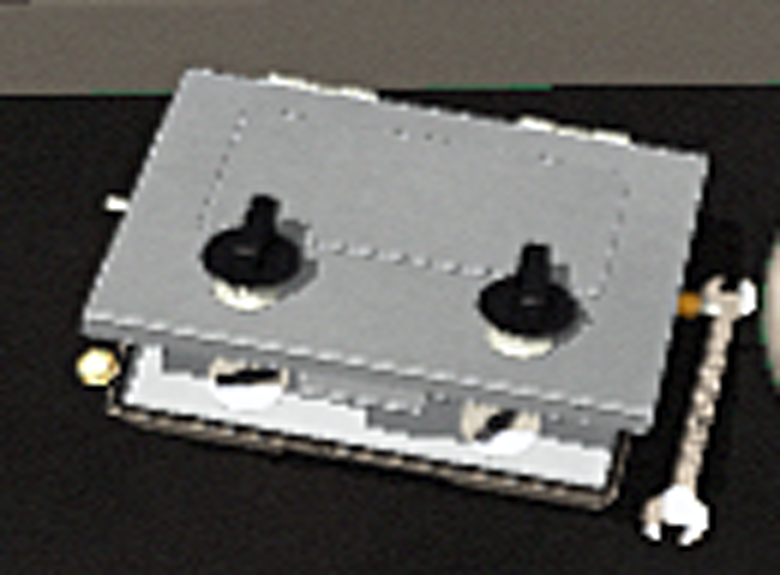

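```bash
cat > o.py <<'E'
from h import *
np.set_printoptions(precision=1,suppress=True)
p=np.load('top.npy',allow_pickle=True).item()
f=lambda x,y:(245+x/6-.4,160+y/5-.4)
a=atz(p,f(110,408),152);b=atz(p,f(608,503),152)
c=atz(p,f(190,70),155);d=atz(p,f(707,155),155)
e=atz(p,f(85,325),258);g=atz(p,f(645,425),258)
for q in (a,b,c,d,e,g):print(q)
for m,nm in ((b-a,'front'),(d-c,'back'),(g-e,'free')):print(nm,np.linalg.norm(m),np.arctan2(m[0],-m[1]))
th=-.228;ex=np.array([np.cos(th),np.sin(th)]);ey=np.array([-ex[1],ex[0]])
print('from front',(a+b)[:2]/2+80*ex,'from back',(c+d)[:2]/2-83*ex)
# plane hinge: z of plane along box x
P=np.load('P.npy')
E
python3 o.py
```

```text
[487.4 288.9 152. ]
[440.6  98.6 152. ]
[643.8 256.3 155. ]
[600.5  57.5 155. ]
[516.3 285.9 258. ]
[470.5  88.7 258. ]
front 195.9874916519865 -0.24091869294856216
back 203.4584416894245 -0.2144486994105444
free 202.41795526847307 -0.22786841209206696
from front [541.9 175.7] from back [541.3 175.7]
```

Call:
{"op": "drive_tool", "data": {
  "deltas": "0.035 -0.035 -0.02 0 0.085; 0.075 -0.065 -0.04 0 0.085; 0.11 -0.1 -0.06 0 0.085; 0.15 -0.13 -0.08 0 0.085; 0.185 -0.165 -0.1 0 0.085; 0.22 -0.196 -0.1 0 0.085; 0.245 -0.245 -0.1 0 0.085; 0.27 -0.295 -0.1 0 0.085; 0.295 -0.345 -0.1 0 0.085; 0.32 -0.395 -0.1 0 0.085; 0.345 -0.44 -0.1 0 0.085; 0.371 -0.487 -0.1 0 0.085"
}}

```text
clock: 2.3
eef_pos: [401.0, -59.2, 331.8]
tool_rot: [3.141, -0.001, 0.263]
force: [1.0, -0.2, -0.0]
width: 85.1
```

```bash
python3 -c "
from h import *
print(ctrl.read_state())"
```

```text
{'clock': 2.3, 'qpos': array([ 0.26250067,  0.15410342, -0.21562297,  1.99136821,  0.0395742 ,
        0.99848798, -1.27950629]), 'qd': array([-0.74569024,  0.0392209 , -0.3720055 , -0.04307102,  0.07222137,
        0.00866632, -1.13979885]), 'tau': array([  3.82968664, -30.40129066,   0.15454726, -18.29606831,
        -0.09946039,   0.27362368,   1.22236412]), 'eef_pos': array([401.03055557, -59.15371881, 331.77381381]), 'tool_rot': array([ 3.14073185e+00, -1.30138579e-03,  2.63325357e-01]), 'force': array([ 0.95091058, -0.19484616, -0.01201261]), 'torque': array([ 0.03172051, -0.09118179,  0.03774529]), 'width': 85.08395408221068}
```

Call:
{"op": "drive_tool", "data": {
  "deltas": "0.015 -0.036 0 -10 0.085; 0.03 -0.072 0 -20 0.085; 0.045 -0.108 0 -30 0.085; 0.06 -0.144 0 -40 0.085; 0.075 -0.18 0 -50 0.085; 0.089 -0.214 0 -60 0.085; 0.089 -0.214 0 -70 0.085; 0.089 -0.214 0 -80 0.085; 0.089 -0.214 0 -90 0.085; 0.089 -0.214 0 -100 0.085; 0.089 -0.214 0 -110 0.085; 0.089 -0.214 0 -120 0.085"
}}

```text
clock: 3.8
eef_pos: [430.9, 169.0, 331.5]
tool_rot: [3.141, 0.0, 2.364]
force: [0.1, -0.5, -0.3]
width: 85.1
```

Call:
{"op": "drive_tool", "data": {
  "deltas": "0 0 0 -10 0.04; 0 0 0 -20 0.0; 0 0 0 -30 0.0; 0 0 0 -32 0.0; 0 0 0 -32 0"
}}

```text
clock: 4.42
eef_pos: [430.9, 169.0, 331.3]
tool_rot: [-3.142, 0.0, 2.914]
force: [-0.3, -0.4, 0.4]
width: 0.3
```

```bash
cat > w.py <<'E'
import sys
from h import *
np.set_printoptions(precision=3,suppress=True)
s=ctrl.read_state();print(s['clock'],s['qpos'],s['eef_pos'],s['tool_rot'],s['force'],s['width'])
p=imaging.get_image('wrist');save(p,sys.argv[1]);np.save(sys.argv[1]+'.npy',p,allow_pickle=True)
E
python3 w.py w1
```

```text
4.425 [ 0.229  0.339 -0.887  1.854  0.296  1.086  0.573] [430.864 169.041 331.342] [-3.142  0.     2.914] [-0.268 -0.433  0.434] 0.2856822605775225
```

View pics/w1.png

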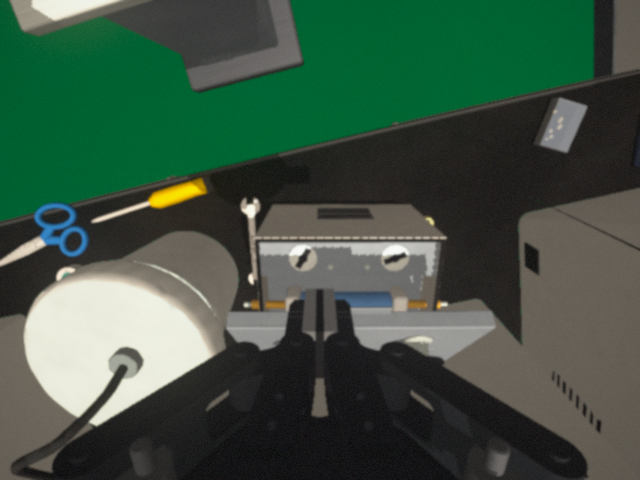

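Run:
```python
from h import *
np.set_printoptions(precision=1,suppress=True)
p=np.load('w1.npy',allow_pickle=True).item()
c=p['color'][230:300,280:425];cv2.imwrite('pics/w1c.png',cv2.resize(cv2.cvtColor(c,cv2.COLOR_RGB2BGR),None,fx=5,fy=5,interpolation=cv2.INTER_CUBIC))
g=cv2.cvtColor(p['color'],cv2.COLOR_RGB2GRAY)
print(atd(p,(303,250)),atd(p,(396,250)))
for (u,v) in ((303,258),(396,258)):
    uu=[(x,y) for y in range(v-14,v+14) for x in range(u-14,u+14) if g[y,x]<90 and (x-u)**2+(y-v)**2<144]
    w=np.array([110.-g[y,x] for x,y in uu])
    Q=np.array([atz(p,a,atd(p,(u,v-8))[2])[:2] for a in uu]);m=(Q*w[:,None]).sum(0)/w.sum();C=((Q-m)*w[:,None]).T@(Q-m)
    l,V=np.linalg.eigh(C);d=V[:,1];th=np.arctan2(d[1],d[0]);print(len(uu),m,np.sqrt(l/w.sum()),'cw rel box x',(-.228-th)%np.pi)
th=-.228;ex=np.array([np.cos(th),np.sin(th)]);ey=np.array([-ex[1],ex[0]])
O=np.array([541.6,175.7]);print(O-53*ex-50*ey,O-53*ex+50*ey)
```

```text
[471.6 142.3 141.3] [494.2 239.9 141.3]
96 [481.4 139. ] [1.5 5.7] cw rel box x 0.5461665219915117
94 [503.4 236.4] [1.4 5.8] cw rel box x 1.2065838002755336
[478.7 139. ] [501.3 236.4]
```

View pics/w1c.png

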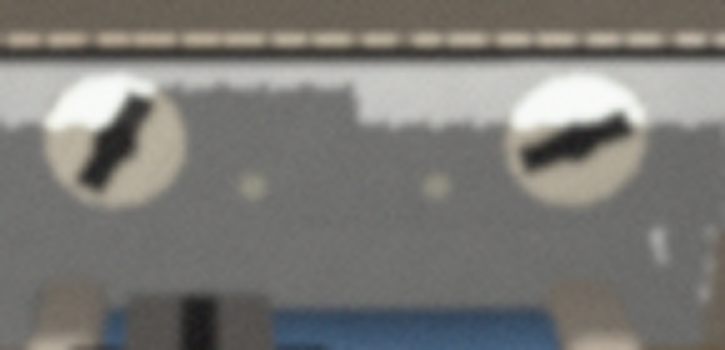

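Call:
{"op": "drive_tool", "data": {
  "deltas": "-0.03 0.01 0 0 0; -0.06 0.02 0 0 0; -0.082 0.032 0 0 0; -0.082 0.032 0.035 0 0; -0.082 0.032 0.07 0 0; -0.082 0.032 0.07 0 0"
}}

```text
clock: 5.22
eef_pos: [516.5, 181.0, 259.2]
tool_rot: [-3.138, -0.004, 2.916]
force: [0.0, -0.3, 1.1]
width: -0.0
```

```bash
python3 w.py w2
```

```text
5.225 [ 0.125  0.552 -0.794  1.753  0.45   1.034  0.512] [516.476 181.03  259.241] [-3.138 -0.004  2.916] [ 0.014 -0.338  1.087] -0.008864831496636872
```

View pics/w2.png

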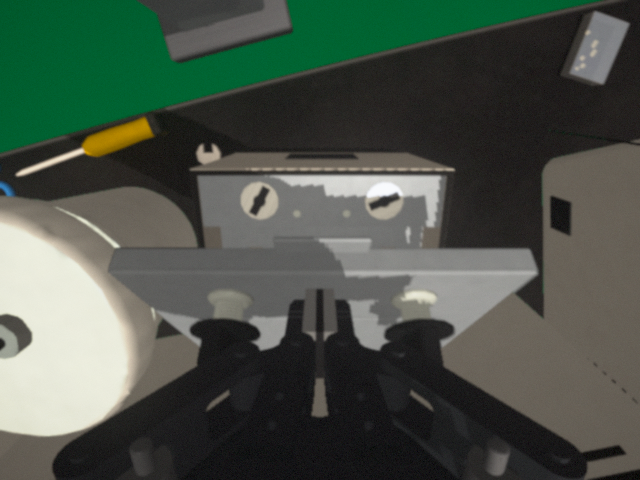

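Call:
{"op": "drive_tool", "data": {
  "deltas": "0 0 0.015 0 0; 0.007 0 0.027 0 0; 0.014 0 0.04 0 0; 0.019 0 0.05 0 0; 0.023 0 0.06 0 0; 0.026 0 0.07 0 0; 0.029 0 0.08 0 0; 0.03 0 0.09 0 0; 0.031 0 0.098 0 0; 0.031 0 0.105 0 0; 0.031 0 0.108 0 0; 0.031 0 0.108 0 0"
}}

```text
clock: 6.78
eef_pos: [487.5, 188.9, 154.0]
tool_rot: [-3.141, 0.0, 2.917]
force: [-2.6, -1.3, 7.4]
width: -0.2
```

Call:
{"op": "drive_tool", "data": {
  "deltas": "0 0 0.001 0 0; 0 0 0.001 0 0; 0 0 -0.04 0 0.0; 0.02 0 -0.1 0 0; 0.04 0 -0.14 0 0.03; 0.04 0 -0.14 0 0.03"
}}

```text
clock: 7.52
eef_pos: [449.1, 199.7, 296.5]
tool_rot: [3.138, 0.006, 2.918]
force: [0.7, -1.0, -0.4]
width: 30.1
```

```bash
python3 w.py w3
python3 - <<'E'
from h import *
p=imaging.get_image('top');save(p,'t3');np.save('t3.npy',p,allow_pickle=True)
w=imaging.get_image('wrist')
for q in(p,w):
  for t in ['lid_front','left_wing','right_wing']:
    r=models.landmark_of(q,t)[:1]
    if r: print(t,r[0],atz(q,r[0]['point'],154 if 'lid' in t else 185))
for uv in [(300,200),(320,235),(310,190),(345,245)]: print(atd(p,uv))
c=p['color'][160:275,245:375]; cv2.imwrite('pics/t3c.png',cv2.resize(cv2.cvtColor(c,cv2.COLOR_RGB2BGR),None,fx=5,fy=5,interpolation=cv2.INTER_CUBIC))
E
```

```text
7.525 [ 0.131  0.423 -0.858  1.849  0.374  1.031  0.47 ] [449.12  199.725 296.464] [3.138 0.006 2.918] [ 0.734 -1.016 -0.434] 30.14733438942731
lid_front {'point': [307.9, 240.1], 'score': 0.79} [488.10901972 185.1193094  154.        ]
right_wing {'point': [327.6, 241.6], 'score': 0.62} [482.07766421 140.06216499 185.        ]
lid_front {'point': [318.7, 265.9], 'score': 0.77} [489.8479105  188.02832548 154.        ]
left_wing {'point': [380.2, 283.8], 'score': 0.79} [504.00987247 238.10060352 185.        ]
right_wing {'point': [263.2, 280.4], 'score': 0.65} [478.92971101 142.73005574 185.        ]
[581.14032159 202.04529729 154.32667618]
[460.19160978 152.08644755 703.97229047]
[603.8722538  178.59213551 155.36945381]
[475.46489206 100.15312181 153.854704  ]
```

View pics/w3.png

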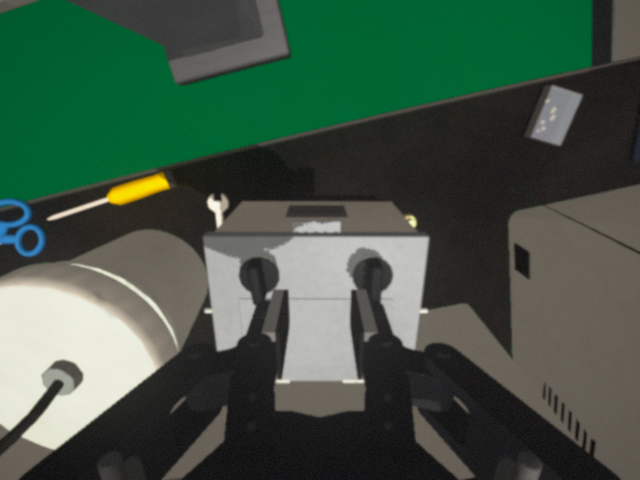

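View pics/t3c.png

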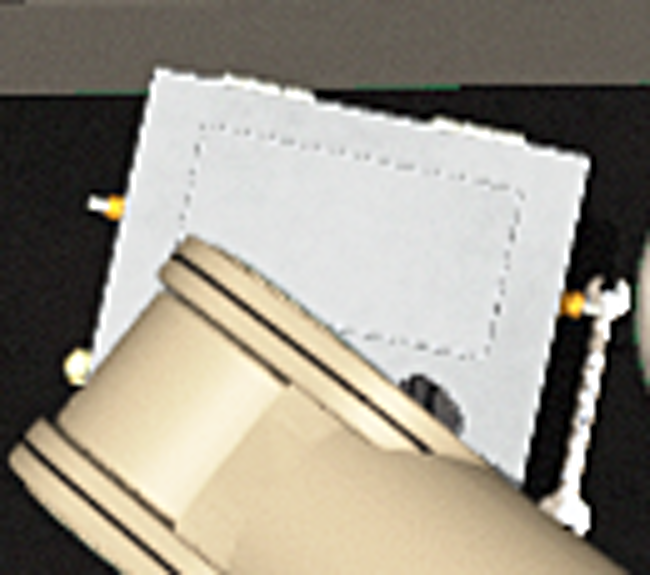

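Run:
```python
from h import *
p=np.load('w3.npy',allow_pickle=True).item()
c=p['color'][225:325,220:420];c=np.clip(c.astype(float)*2.5,0,255).astype(np.uint8);cv2.imwrite('pics/w3c.png',cv2.resize(cv2.cvtColor(c,cv2.COLOR_RGB2BGR),None,fx=4,fy=4,interpolation=cv2.INTER_CUBIC))
for P in [(480,139,195),(502.7,236.4,195)]: print(proj(p,P)-[220,225])
```

```text
[34.46293646 60.97763809]
[155.79976686  61.46035973]
```

View pics/w3c.png

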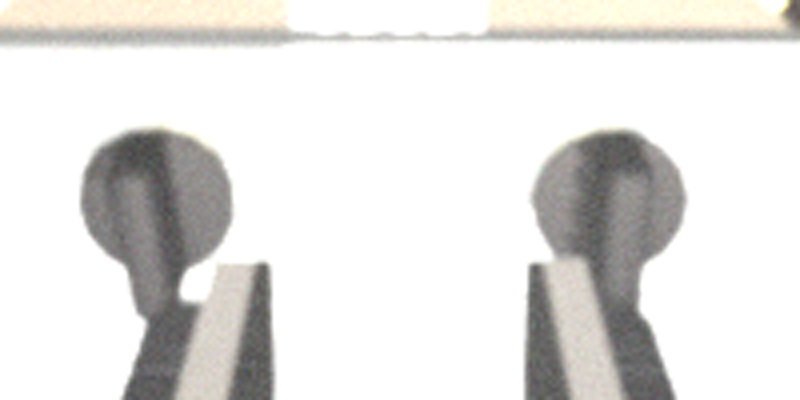

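Run:
```python
from h import *
p=np.load('w3.npy',allow_pickle=True).item()
for a,b in [((128,178),(156,310)),((628,178),(622,305))]:
    A=atz(p,(220+a[0]/4-.4,225+a[1]/4-.4),195);B=atz(p,(220+b[0]/4-.4,225+b[1]/4-.4),195)
    d=B-A;print(A,B,np.linalg.norm(d),'cw',-.228-np.arctan2(d[1],d[0]),(A+B)/2)
```

```text
[464.81836081 141.10044902 195.        ] [495.32490996 138.0551408  195.        ] 30.658170903756055 cw -0.12850487900758117 [480.07163538 139.57779491 195.        ]
[487.29809067 239.62392484 195.        ] [515.94044587 233.60419148 195.        ] 29.268100399925345 cw -0.020846009172848595 [501.61926827 236.61405816 195.        ]
```

Call:
{"op": "drive_tool", "data": {
  "deltas": "-0.015 0.016 0 0 0.04; -0.03 0.032 0.02 0 0.04; -0.043 0.048 0.05 0 0.04; -0.043 0.048 0.08 0 0.04; -0.043 0.048 0.085 0 0.04; -0.043 0.048 0.085 0 0.04"
}}

```text
clock: 8.72
eef_pos: [501.3, 235.3, 208.6]
tool_rot: [3.141, -0.0, 2.917]
force: [0.1, 0.3, 0.1]
width: 40.2
```

```bash
python3 w.py w4
```

```text
8.725 [-0.005  0.617 -0.759  1.801  0.518  0.934  0.356] [501.34  235.298 208.574] [ 3.141 -0.     2.917] [0.073 0.33  0.109] 40.18163875189881
```

View pics/w4.png

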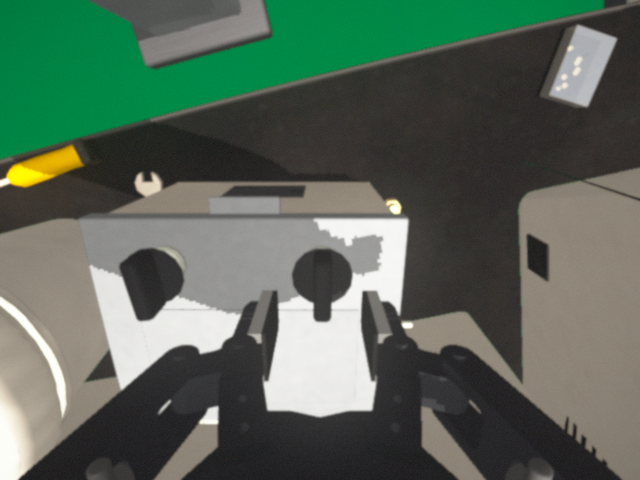

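Call:
{"op": "drive_tool", "data": {
  "deltas": "-0.001 0.001 0.015 0 0.04; -0.001 0.001 0.03 0 0.04; -0.001 0.001 0.03 0 0.02; -0.001 0.001 0.031 0 0.0; -0.001 0.001 0.031 0 0; -0.001 0.001 0.031 0 0; -0.001 0.001 0.031 0 0"
}}

```text
clock: 9.65
eef_pos: [502.4, 236.4, 177.6]
tool_rot: [3.141, 0.0, 2.917]
force: [-0.7, 1.2, 1.0]
width: 8.4
```

Call:
{"op": "drive_tool", "data": {
  "deltas": "0 0 0.002 0 0; 0 0 0.002 10 0; 0 0 0.002 20 0; 0 0 0.002 30 0; 0 0 0.002 40 0; 0 0 0.002 50 0; 0 0 0.002 58 0; 0 0 0.002 64 0; 0 0 0.002 69 0; 0 0 0.002 69 0"
}}

```text
clock: 10.9
eef_pos: [502.9, 236.9, 175.9]
tool_rot: [3.14, -0.001, 1.714]
force: [-0.4, 2.0, 3.5]
width: 8.7
```

```bash
python3 w.py w5
```

```text
10.9 [-0.232  0.588 -0.394  1.836  0.308  0.776 -0.644] [502.908 236.882 175.873] [ 3.14  -0.001  1.714] [-0.388  2.026  3.484] 8.65698659394196
```

View pics/w5.png

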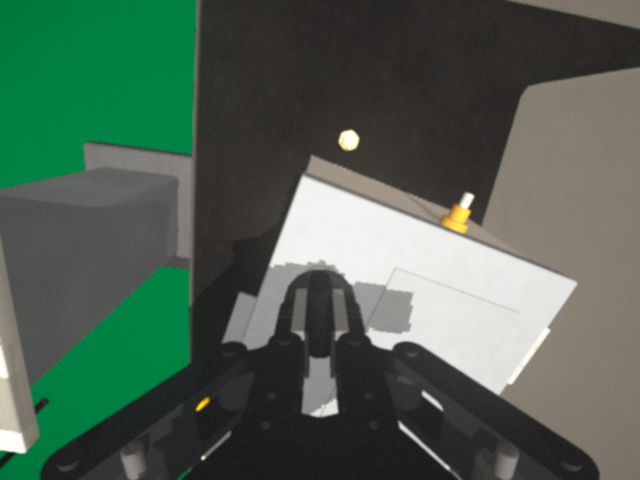

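Call:
{"op": "drive_tool", "data": {
  "deltas": "0 0 0.003 0 0; 0 0 0.006 0 0; 0 0 0.009 0 0; 0 0 0.009 0 0"
}}

```text
clock: 11.45
eef_pos: [503.0, 236.9, 167.1]
tool_rot: [3.14, -0.001, 1.714]
force: [-2.0, 2.3, 9.7]
width: 8.1
```

Call:
{"op": "drive_tool", "data": {
  "deltas": "0 0 0.0015 0 0; 0 0 0.003 0 0; 0 0 0.004 0 0; 0 0 0.004 0 0"
}}

```text
clock: 11.95
eef_pos: [503.0, 237.0, 165.1]
tool_rot: [3.139, -0.001, 1.714]
force: [-4.8, 0.1, 24.4]
width: 8.5
```

Call:
{"op": "drive_tool", "data": {
  "deltas": "0 0 -0.001 10 0; 0 0 -0.001 20 0; 0 0 -0.001 30 0; 0 0 -0.001 40 0; 0 0 -0.001 50 0; 0 0 -0.001 60 0; 0 0 -0.001 70 0; 0 0 -0.001 80 0; 0 0 -0.001 88 0; 0 0 -0.001 92 0; 0 0 -0.001 92 0"
}}

```text
clock: 13.32
eef_pos: [503.8, 236.4, 165.3]
tool_rot: [-3.14, -0.003, 0.107]
force: [-2.4, 2.0, 16.5]
width: 8.9
```

```bash
python3 -c "
from h import *
s=ctrl.read_state();print(s)"
```

```text
{'clock': 13.325, 'qpos': array([-0.53961176,  0.57890403,  0.07623087,  1.85442352, -0.06395006,
        0.70713672, -1.89120276]), 'qd': array([ 6.24826909e-03, -4.13343163e-04, -8.59421719e-03, -9.40035926e-05,
        3.13694381e-03, -7.37340146e-04,  1.35137410e-02]), 'tau': array([  1.22781079, -40.34545898,   2.71086507, -11.63926452,
         0.58462551,  -0.47968095,  -0.12215395]), 'eef_pos': array([503.84781425, 236.39891209, 165.33804218]), 'tool_rot': array([-3.14048095, -0.00328726,  0.10685638]), 'force': array([-2.39859129,  1.98292199, 16.4501989 ]), 'torque': array([0.40865661, 0.53376443, 0.00239118]), 'width': 8.855744657672819}
```

Not yet at the stop (torque about 0); turn further while watching torque.

Call:
{"op": "drive_tool", "data": {
  "deltas": "0 0 0 3 0; 0 0 0 5 0; 0 0 0 5 0"
}}

```text
clock: 13.7
eef_pos: [503.8, 236.4, 165.3]
tool_rot: [-3.14, -0.003, 0.02]
force: [-1.4, 2.3, 17.0]
width: 8.1
```

```bash
python3 -c "
from h import *
s=ctrl.read_state();print(s['torque'],s['qpos'][6],s['tau'][6],s['tool_rot'])"
```

```text
[ 0.45211605  0.51280653 -0.01420757] -1.9572963325669295 -0.08146337466314435 [-3.14009086e+00 -3.01287474e-03  1.98952906e-02]
```

Call:
{"op": "drive_tool", "data": {
  "deltas": "0 0 0 3 0; 0 0 0 6 0; 0 0 0 6 0"
}}

```text
clock: 14.08
eef_pos: [503.9, 236.3, 165.3]
tool_rot: [-3.14, -0.003, -0.083]
force: [-2.2, 0.3, 16.4]
width: 8.3
```

```bash
python3 -c "
from h import *
s=ctrl.read_state();print(s['torque'],s['qpos'][6],s['tau'][6],s['tool_rot'])"
```

```text
[0.39093324 0.49941783 0.41889218] -2.036125700673905 -0.5151182971894741 [-3.14016235e+00 -3.03755116e-03 -8.32253599e-02]
```

Call:
{"op": "drive_tool", "data": {
  "deltas": "0 0 -0.002 0 0.0; 0 0 -0.003 0 0.02; 0 0 -0.003 0 0.04; 0 0 -0.02 0 0.04; 0 0 -0.06 0 0.04; 0 0 -0.11 0 0.04; 0 0 -0.14 0 0.04; 0 0 -0.14 0 0.04"
}}

```text
clock: 15.08
eef_pos: [503.6, 235.0, 304.9]
tool_rot: [-3.141, -0.003, -0.086]
force: [0.2, 0.5, -0.2]
width: 39.5
```

```bash
python3 w.py w6
python3 - <<'E'
from h import *
p=np.load('w6.npy',allow_pickle=True).item()
for P in [(480,139,170),(502.7,236.4,160)]: print(proj(p,P))
E
```

```text
15.075 [-0.601  0.417  0.165  1.692 -0.076  1.036 -2.068] [503.613 235.049 304.872] [-3.141 -0.003 -0.086] [ 0.249  0.463 -0.21 ] 39.53891086110836
[429.68354431 240.4017335 ]
[318.73163526 221.78992253]
```

View pics/w6.png

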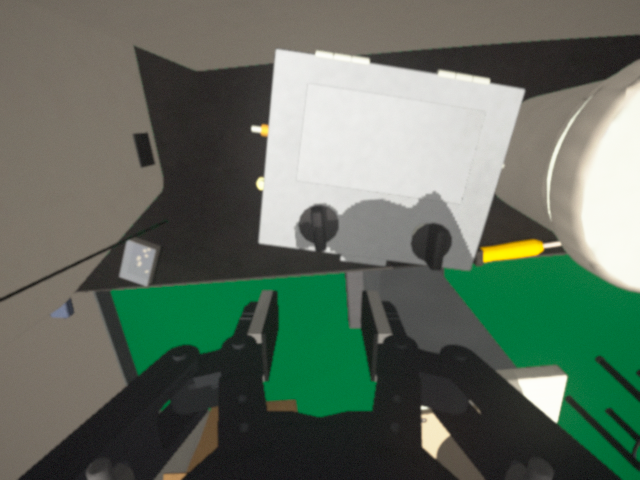

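Check the disc heights by depth.

```bash
cat > hd.py <<'E'
import sys
from h import *
p=np.load(sys.argv[1]+'.npy',allow_pickle=True).item()
f=240/np.tan(np.radians(p['vfov'])/2);E=np.array(p['extrinsics'])
v,u=np.mgrid[:480,:640];m=p['range_z']>0
uv=np.stack([(u[m]-p['cx']),(v[m]-p['cy'])],1)/f;s=uv.copy()
for _ in range(20): s=uv/(1+p['k1']*(s**2).sum(1,keepdims=True))
z=p['range_z'][m];X=np.c_[s,np.ones(len(s))]*z[:,None]@E[:3,:3].T+E[:3,3]
for n,c in (('L',(502.5,236.4)),('R',(480,139.2))):
    r=np.hypot(X[:,0]-c[0],X[:,1]-c[1]);q=X[r<15,2];h=np.histogram(q,bins=np.arange(150,202,2));print(n,[(int(b),int(k)) for k,b in zip(*h) if k>2])
    q=X[(r>24)&(r<30),2];print(' lid',np.median(q))
E
python3 hd.py w6
```

```text
L [(166, 96), (168, 372), (170, 9), (176, 3), (184, 5), (186, 136), (188, 263), (190, 5)]
 lid 384.199170127313
R [(152, 3), (154, 82), (156, 45), (158, 13), (174, 77), (176, 215), (178, 31), (180, 25), (182, 20), (184, 26), (186, 30), (188, 25), (190, 25), (192, 34), (194, 171), (196, 228)]
 lid 155.53207123842822
```

Call:
{"op": "drive_tool", "data": {
  "deltas": "-0.002 0.015 0 -10 0.04; -0.004 0.03 0 -20 0.04; -0.006 0.045 0 -30 0.04; -0.01 0.06 0 -40 0.04; -0.012 0.08 0 -50 0.04; -0.015 0.097 0 -60 0.04; -0.015 0.097 0 -70 0.04; -0.015 0.097 0 -80 0.04; -0.015 0.097 0 -90 0.04; -0.015 0.097 0 -100 0.04; -0.015 0.097 0 -110 0.04; -0.015 0.097 0 -120 0.04"
}}

```text
clock: 16.62
eef_pos: [478.0, 139.5, 301.2]
tool_rot: [-3.137, -0.0, 2.015]
force: [0.2, 0.0, -0.5]
width: 40.2
```

Call:
{"op": "drive_tool", "data": {
  "deltas": "0 0 0 -10 0.04; 0 0 0 -20 0.04; 0 0 0.02 -30 0.04; 0 0 0.04 -40 0.04; 0 0 0.06 -50 0.04; 0 0 0.08 -59 0.04; 0 0 0.096 -59 0.04; 0 0 0.096 -59 0.04"
}}

```text
clock: 17.62
eef_pos: [477.2, 139.3, 204.8]
tool_rot: [-3.139, -0.006, 3.039]
force: [0.7, -0.3, -0.3]
width: 40.3
```

```bash
python3 w.py w7
```

```text
17.625 [ 0.013  0.49  -0.506  1.951  0.326  0.788  0.791] [477.224 139.275 204.824] [-3.139 -0.006  3.039] [ 0.689 -0.332 -0.297] 40.28985428076496
```

View pics/w7.png

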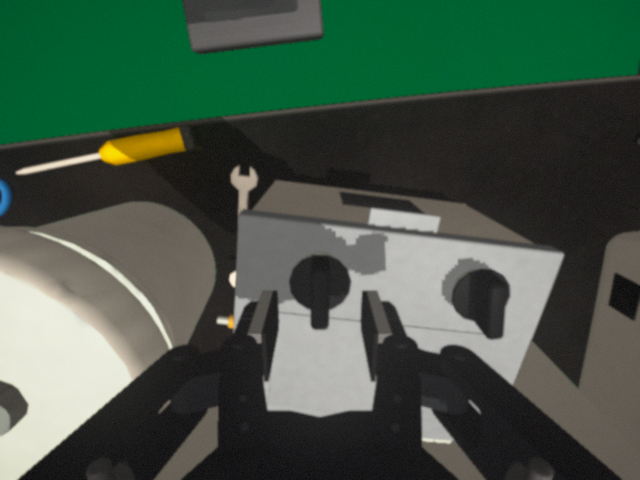

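Call:
{"op": "drive_tool", "data": {
  "deltas": "-0.003 0 0.013 0 0.04; -0.003 0 0.026 0 0.04; -0.003 0 0.026 0 0.02; -0.003 0 0.0265 0 0.0; -0.003 0 0.0265 0 0; -0.003 0 0.0265 0 0; -0.003 0 0.0265 0 0"
}}

```text
clock: 18.55
eef_pos: [482.0, 139.2, 180.9]
tool_rot: [-3.14, -0.0, 3.038]
force: [-1.7, -5.0, 2.2]
width: 7.9
```

Call:
{"op": "drive_tool", "data": {
  "deltas": "0.001 -0.001 0 0 0.02; 0.001 -0.001 0.003 0 0.02; 0.001 -0.001 0.003 0 0; 0.001 -0.001 0.003 0 0; 0.001 -0.001 0.003 0 0; 0.001 -0.001 0.003 0 0"
}}

```text
clock: 19.3
eef_pos: [481.3, 139.1, 177.9]
tool_rot: [-3.141, 0.0, 3.039]
force: [0.3, -1.8, 2.0]
width: 8.5
```

Call:
{"op": "drive_tool", "data": {
  "deltas": "0 0 0.002 0 0; 0 0 0.002 10 0; 0 0 0.002 20 0; 0 0 0.002 30 0; 0 0 0.002 35 0; 0 0 0.002 38 0; 0 0 0.002 38 0; 0 0 0.005 38 0; 0 0 0.008 38 0; 0 0 0.011 38 0; 0 0 0.011 38 0"
}}

```text
clock: 20.68
eef_pos: [481.3, 138.8, 167.1]
tool_rot: [-3.141, 0.001, 2.376]
force: [-1.7, -4.2, 9.6]
width: 8.4
```

In, same signature as the left one. Push home.

Call:
{"op": "drive_tool", "data": {
  "deltas": "0 0 0.0015 0 0; 0 0 0.003 0 0; 0 0 0.003 0 0"
}}

```text
clock: 21.05
eef_pos: [481.4, 138.9, 165.5]
tool_rot: [3.141, 0.001, 2.376]
force: [-5.0, -5.9, 21.6]
width: 8.6
```

Call:
{"op": "drive_tool", "data": {
  "deltas": "0 0 -0.0005 10 0; 0 0 -0.0005 20 0; 0 0 -0.0005 30 0; 0 0 -0.0005 40 0; 0 0 -0.0005 50 0; 0 0 -0.0005 60 0; 0 0 -0.0005 70 0; 0 0 -0.0005 80 0; 0 0 -0.0005 88 0; 0 0 -0.0005 94 0; 0 0 -0.0005 97 0; 0 0 -0.0005 97 0"
}}

```text
clock: 22.55
eef_pos: [480.6, 138.6, 165.5]
tool_rot: [3.142, 0.001, 0.683]
force: [-5.2, -4.9, 20.7]
width: 8.4
```

```bash
python3 -c "
from h import *
s=ctrl.read_state();print(s['torque'],s['qpos'][6],s['tau'][6],s['tool_rot'])"
```

```text
[-1.31019666  1.31393107  0.02739192] -1.0436675916528344 -0.09939074283465743 [3.14157051e+00 7.56902991e-04 6.82839365e-01]
```

Call:
{"op": "drive_tool", "data": {
  "deltas": "0 0 0 3 0; 0 0 0 6 0; 0 0 0 6 0"
}}

```text
clock: 22.92
eef_pos: [480.6, 138.6, 165.5]
tool_rot: [3.141, 0.001, 0.58]
force: [-6.0, -5.2, 19.7]
width: 8.2
```

```bash
python3 -c "
from h import *
s=ctrl.read_state();print(s['torque'],s['qpos'][6],s['tau'][6],s['tool_rot'])"
```

```text
[-1.3735199   1.34411298  0.35279761] -1.120875102363884 -0.4704553820192814 [3.14138933e+00 8.69243468e-04 5.79788039e-01]
```

Torque has risen: the stop. Release and check.

Call:
{"op": "drive_tool", "data": {
  "deltas": "0 0 -0.002 0 0.0; 0 0 -0.003 0 0.02; 0 0 -0.003 0 0.04; 0 0 -0.02 0 0.04; 0 0 -0.06 0 0.04; 0 0 -0.11 0 0.04; 0 0 -0.14 0 0.04; 0 0 -0.14 0 0.04"
}}

```text
clock: 23.92
eef_pos: [482.7, 140.5, 306.1]
tool_rot: [3.141, -0.006, 0.579]
force: [0.5, -0.0, -0.2]
width: 40.1
```

```bash
python3 w.py w8;python3 hd.py w8
```

```text
23.925 [-0.565  0.34   0.309  1.828 -0.123  0.987 -1.197] [482.743 140.478 306.129] [ 3.141 -0.006  0.579] [ 0.52  -0.003 -0.189] 40.062072061208454
L [(166, 59), (168, 410), (170, 28), (172, 13), (174, 14), (176, 19), (178, 17), (180, 12), (182, 21), (184, 16), (186, 170), (188, 339), (190, 16)]
 lid 155.48313230964095
R [(166, 81), (168, 386), (170, 5), (184, 6), (186, 120), (188, 267), (190, 6)]
 lid 388.78802565110254
```

View pics/w8.png

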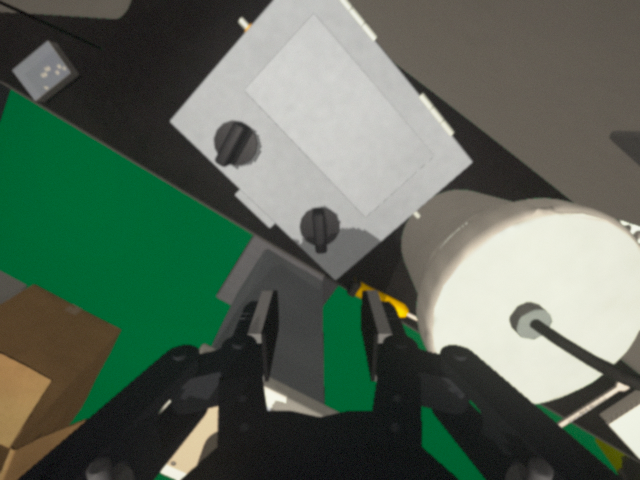

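Both discs now stand at about 168.5 (the released one read about 176.5), the lid reads 155.5, and the gripper is clear of everything.

```bash
python3 -c "
from h import *
print(ctrl.finish_job())"
```

```text
the job is handed in; nothing more can be done
None
```

The lid is shut and both studs are locked; I handed the job in at about 24 s of the 72 s allowed. No verdict came back.

- **Lid:** I pushed it down at `lid_front` until the force rose at a tip height of 154 mm. It still read flat afterwards, at about 155.5 mm in depth.
- **Slots:** I saw both slots under the open lid before closing it, at about 1.20 rad (left) and 0.55 rad (right) clockwise of the box's x. I turned each stud to its slot under light pressure. Both dropped in, went home against the stop at 22–24 N, and turned about 1.8 rad further, where the torque rose to 0.35–0.42 N m.
- **Locked:** After letting go, both discs read about 168.5 mm high, 8 mm below a released one (about 176.5 mm). That matches the locked height, and the left stud was unchanged after I worked on the right one.
- **Clear of the work:** The gripper was open and about 110 mm above the studs when I handed in. I felt no contact with any bystander, but I did not measure their positions again at the end.

No check failed. The right stud's first grip was 3 mm too high, so I opened the fingers, lowered them and gripped again.

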